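# Lock a filled chocolate mould into its clamping station

## Robot

A 6-joint arm with a two-finger parallel gripper is mounted at the origin on the work surface. World frame = base frame: x ahead of the robot, y to its left, z up, the work surface at z = 0. Lengths are in m, angles in rad, forces in N, time in s.
With the tool pointing down it reaches from about 0.3 to 0.875 m from the base axis. Payload 6.4 kg.
Tool frame: the origin (TCP) lies between the finger pads; the fingertips stand ctrl.tip_extent ahead of it and the grasp point (between the pads) is the TCP (ctrl.tip_extent is the distance from the TCP to the fingertips, in m); z points along the fingers, y is the line along which they close (so a half turn about z gives the same grasp; the last joint's range is limited). The gripper opens to 85 mm and grips with 20 to 120 N. Pads are 22 mm wide; open, the fingers measure 114 mm over their backs; the gripper's body (76 mm by 85 mm) begins 54 mm behind the grasp point. The pads swing forward as they close: fully open they stand 13 mm farther back than shut.
Start: joints at [0.958, 0.181, 1.607, -0, 1.354, -0.206], TCP at [0.228, 0.528, 0.25] pointing down, gripper open.
Joint ranges: [-2.99, 2.99], [-0.89, 2.07], [0.3, 2.58], [-1.14, 4.28], [0, 2.63], [-3.12, 3.12]. Speed limits (rad/s): [2.57, 2.57, 3.01, 3.14, 3.14, 3.14].

## Interface

Orientations are given as a unit quaternion [w, x, y, z].
In Python, from bench import ctrl gives the robot as it stands.
- The arm moves only by the tool send_rows, never from a script. Its arguments are lists of equal length, an entry for each row: "dr": the turn, a rotation vector about the tool's x, y, z in units of 6 degrees (1.0 is 6 degrees), a list of three; "xyz": the shift along the tool's x, y, z in cm, a list of three; "jaw": the opening in per cent of the stroke, from 0 (shut) to 100 (fully open). In form: {"dr": [[wx, wy, wz], ...], "xyz": [[dx, dy, dz], ...], "jaw": [jaw, ...]}. A call has exactly 8 rows; each row is the pose to reach, as a shift and turn from the pose commanded when the call began, along the tool's axes at that moment; what a row does not reach only later rows make up. A row lasts 1/8 s, in which the tool goes at most 62.5 mm and 10.7 degrees, less where a joint would pass 70% of its speed; a pose out of reach is approached as far as the arm can. A call with a gripper value outside its range is refused whole. The fingers move at their own pace and stop on an object; the grip force is fixed at half the most. Time passes only in rows, so rows that repeat a pose let the fingers close, or fill a call up. It gives the time, the measured TCP pose, the force, the opening and the grip force at its end, in the units of the state.
- ctrl.get_obs(): the state, without advancing time (a new reading comes with each control period).
- ctrl.camera(name): name is "scene" or "top" or "wrist"; returns the picture (400x640x3 uint8, red, green, blue); there is no depth.
- ctrl.calibration(name): a dict with "camera_matrix" (3x3 intrinsics, pixels), "D" ([k1, k2, p1, p2, k3] as OpenCV has them; the pictures are not rectified), "world_from_camera" (4x4, takes a point from camera to world coordinates). Camera axes: x right, y up, looking along -z (the intrinsics and any distortion apply to the point x, -y, -z); pixel columns grow to the right and rows downward; lengths in m; the calibration is good to about 2 mm. A picture is of the moment at which its call begins: read the wrist's pose just before it. calibration takes no time and is no camera call; for the wrist camera it gives the pose at the moment of the call.
- ctrl.hand_in(): hands the job in; it is judged then, once.
The state is a dict: "time_s": time; "q": joint angles; "dq": joint speeds; "joint_efforts": joint torques, N m; "eef_pos": TCP position; "eef_rot": TCP orientation; "wrist_force": force on the tool from outside, world axes, zero at the start; "torque": the same for the moment, N m; "opening": opening from 0.0 (shut) to 1.0 (fully open); "grasp_force": force on a finger pad.
Only numpy, scipy, OpenCV 4.12 (cv2) and the standard library are available. Lean on these libraries where they do the work, as an engineer would, in place of code of your own. Each camera call takes 0.05 s, during which the arm holds its last target. There are 200 camera calls.

## Task

Slide the filled chocolate mould along the station's deck until it is fully home against the blue end stop, keeping it flat. Then turn the red winged knob so that its steel tongue swings across behind the mould, as far as it goes, and leave it locked there. Do not touch the clear panel beside the knob, and leave the bowl, the glass and the scraper where they are.

Things in the scene. Friction and masses are not known exactly. Their poses are not given: they have to be found in the camera images.
- station: Fixed aluminium deck, 250 x 275 mm, 12 mm thick, on the table. Origin: on the table under the centre of the mould's home. +x is the way the mould slides home, +y the side with knob and panel, z up. Deck spans x -185 to +65, y -101 to +174 mm, surface at z 12 mm. Slippery white rails (tops at z 26 mm) flank the mould with 2.5 mm to spare each side and flare outwards towards -x, to x -45 mm.
- stop_face (a point): Middle of the face of the blue end stop that the mould comes up against: x +50, y 0 mm of the station, 22 mm above the table. The stop is 175 mm wide, its top 32 mm above the table.
- mould_mid (a point): Centre, half-way up, of the loose mould: a clear grey slab with 15 dark chocolates, 100 mm along its x, 160 along its y, 24 high, about 0.45 kg, on the deck (centre 24 mm above the table). Too wide to grip. Starts 65 to 105 mm short of home, its front between the flared rails; about 3 N slide it; pushed off the middle of its rear (-x) face, it skews. Home: centre at x 0 of the station, rear face at x -50 mm.
- knob (a joint): Angle (rad) of the red winged knob about its upright axis, growing counter-clockwise seen from above. At 0 the tongue points to the station's -x (open), the wings to +y and -y; at +1.57 the tongue points to -y (locked, square behind the mould). Starts between -0.45 and 0, mechanical stops at -0.5 and +1.59, stays where left, takes about 4 N at a wing's end. The tongue fits only once the mould is home.
- knob_axis (a point): Point on the knob's axis at half the wings' height: x -60.5, y +104 mm of the station, 64 mm above the table; axes as the station's. Each wing reaches 45 mm from the axis, is 9 mm thick, 28 mm high (50 to 78 mm above the table), and ends in a disc of 14 mm radius. Hub 26 mm in diameter, top 81 mm above the table.
- free_wing (a point): Point on the wing that points to the station's -y, away from the panel, when the knob is at 0: 31 mm from the axis, half-way up (64 mm above the table). It turns with the knob; its y axis lies along the wings.
- tongue_tip (a point): End of the knob's steel tongue, 70 mm from the knob's axis, 25 mm above the table; turns with the knob. The tongue is 16 mm wide and 14 mm high (18 to 32 mm above the table). Locked, it lies 2.5 mm behind the rear face of the mould at home.
- panel: Clear upright splash panel with a blue top edge, fixed to the deck beside the knob; origin and axes as the station's. It stands along x from -170 to +50 mm, its face to the knob at y +157 mm (8 mm beyond the sweep of the wings), 6 mm thick, its top 99 mm above the table. Not to be touched.
- bowl: White bowl of chocolate drops, 116 mm wide, 60 mm high, on the table behind the panel. Origin under its centre. Bystander.
- glass: Clear glass tumbler, 72 mm wide, 85 mm high, on the table beyond the end stop. Origin under its centre. Bystander.
- scraper: Spatula-like scraper, 200 mm long, lying on the table along the deck's -y side. Origin under its middle. Bystander.
There are look-alikes about, which are no part of the job. Leave any green or yellow look-alike of the part that bears mould_mid alone.

How it is judged:
By the outcome, as a careful person would: the job done as asked, in the order asked, and still so for the second after the job is handed in, with the robot touching nothing.
It also fails if it takes over 45 s, if anything falls off the work surface, if the arm or the gripper's body presses on something with over 40 N, if the wrist force passes 120 N, or if a joint passes its speed limit or range.

## Working session

There is one attempt and no reset: what is moved stays moved. The work goes in short steps, Python scripts to look and compute and a tool call to move; the robot and the scene stay as the last step left them, time stands still between calls to the robot, and variables do not carry over. Pictures are saved under pics/ and viewed, at most 10 in all, crops included, and the job is handed in when it is done.

Besides the shell and the picture viewer there is one more tool, called after ">>>" by a JSON object that holds its "method" and its "body". send_rows: Moves the arm, as the interface text tells. Its arguments: {"type":"object","properties":{"dr":{"type":"array","items":{"type":"array","items":{"type":"number"}}},"xyz":{"type":"array","items":{"type":"array","items":{"type":"number"}}},"jaw":{"type":"array","items":{"type":"number"}}},"required":["dr","xyz","jaw"]}

```bash
mkdir -p pics
python3 - <<'E'
from bench import ctrl
import cv2
o=ctrl.get_obs();print(o['time_s'],o['eef_pos'],o['eef_rot'],o['opening'],ctrl.tip_extent)
for n in('scene','top'):
    cv2.imwrite(f'pics/{n}0.png',ctrl.camera(n)[:,:,::-1]);c=ctrl.calibration(n);print(c)
E
```

```text
0.0 [0.22716534 0.52765481 0.24936438] [-3.57102349e-04  2.01986352e-01  9.79387937e-01 -8.09705687e-04] 1.0004331448128685 0.019
{'camera_matrix': array([[420.79902489,   0.        , 323.68800004],
       [  0.        , 420.79902489, 198.64614048],
       [  0.        ,   0.        ,   1.        ]]), 'D': array([-0.05127277,  0.        ,  0.        ,  0.        ,  0.        ]), 'world_from_camera': array([[ 0.23753072, -0.74704866,  0.62088442,  1.16631745],
       [ 0.97128047,  0.19180726, -0.14079849, -0.05186286],
       [-0.01390682,  0.63649688,  0.77115389,  0.84158095],
       [ 0.        ,  0.        ,  0.        ,  1.        ]])}
{'camera_matrix': array([[440.50639812,   0.        , 317.46724317],
       [  0.        , 440.50639812, 201.3485785 ],
       [  0.        ,   0.        ,   1.        ]]), 'D': array([0.03134213, 0.        , 0.        , 0.        , 0.        ]), 'world_from_camera': array([[ 0.02065662,  0.98357839, -0.17929544,  0.42140706],
       [-0.99969508,  0.01789302, -0.01701735,  0.0839152 ],
       [-0.01352976,  0.17959229,  0.98364808,  0.87859884],
       [ 0.        ,  0.        ,  0.        ,  1.        ]])}
```

View pics/top0.png

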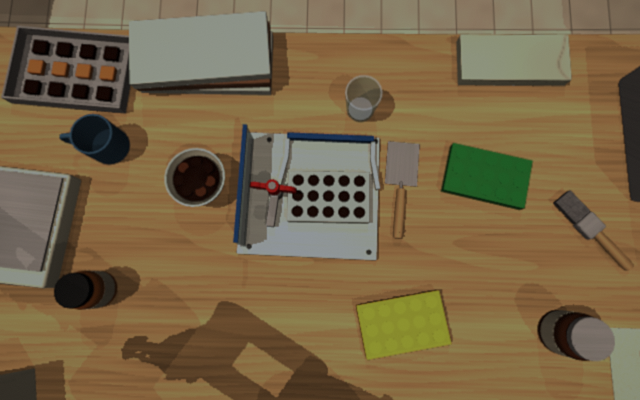

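View pics/scene0.png

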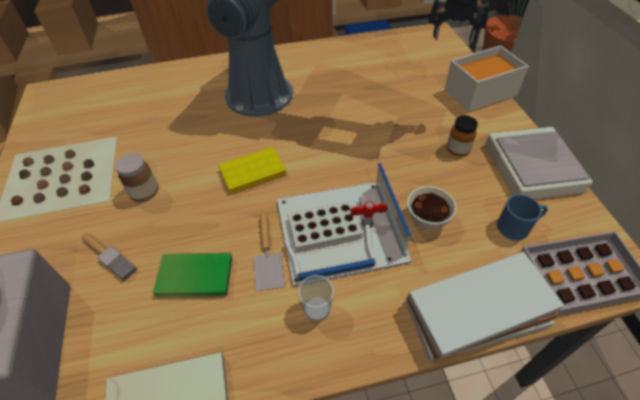

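The top view shows the station around (310,195) with its +x pointing up the picture. The mould is at (329,196) and the knob at (272,187). The scene view agrees. I'll zoom in to get corners.

```bash
cat > h.py <<'E'
import numpy as np, cv2
from bench import ctrl
def ray(n,uv,z,c=None):
    c=c or ctrl.calibration(n)
    p=cv2.undistortPoints(np.array(uv,float).reshape(-1,1,2),c['camera_matrix'],c['D']).reshape(-1,2)
    T=c['world_from_camera'];d=np.c_[p[:,0],-p[:,1],-np.ones(len(p))]@T[:3,:3].T
    s=(z-T[2,3])/d[:,2]
    return T[:3,3]+d*s[:,None]
def proj(n,P,c=None):
    c=c or ctrl.calibration(n);T=c['world_from_camera']
    q=(np.array(P,float).reshape(-1,3)-T[:3,3])@T[:3,:3];q=q*[1,-1,-1]
    return cv2.projectPoints(q,np.zeros(3),np.zeros(3),c['camera_matrix'],c['D'])[0].reshape(-1,2)
E
python3 - <<'E'
import cv2
a=cv2.imread('pics/top0.png')[120:270,225:395]
cv2.imwrite('pics/crop0.png',cv2.resize(a,None,fx=4,fy=4,interpolation=cv2.INTER_CUBIC)[:600])
E
```

```text
(no output)
```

View pics/crop0.png

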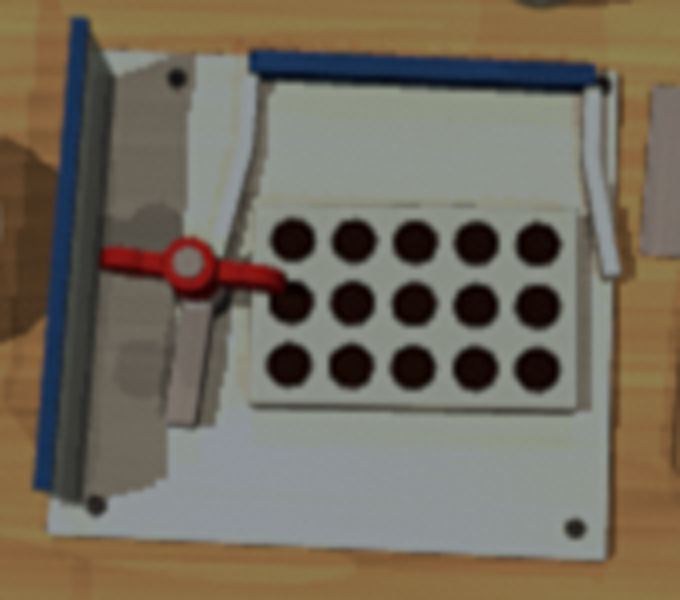

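The crop gives these positions:
- Deck rear corners: (48,535) and (607,560).
- Stop top edge: (250,74) to (597,90).
- Hub: (190,262).
- Mould top: (252,205) to (575,410).
- Wing ends: (103,257) and (283,283).
- Tongue end: (182,425).

Run:
```python
from h import *
f=lambda L:(np.array(L,float)+.5)/4-.5+[225,120]
S=[];W=[]
for uv,z,s in [((48,535),.012,(-185,174)),((607,560),.012,(-185,-101)),((618,75),.012,(65,-101)),((190,262),.081,(-60.5,104)),((250,74),.032,(50,87.5)),((597,90),.032,(50,-87.5)),((42,488),.099,(-170,160)),((78,20),.099,(50,160))]:
    S.append(s);W.append(ray('top',f([uv]),z)[0,:2])
S=np.array(S)/1e3;W=np.array(W)
Sc=S-S.mean(0);Wc=W-W.mean(0)
U,_,Vt=np.linalg.svd(Sc.T@Wc);R=(U@Vt).T
t=W.mean(0)-R@S.mean(0);print('yaw',np.degrees(np.arctan2(R[1,0],R[0,0])),t,np.linalg.det(R))
print(np.round((W-(S@R.T+t))*1e3,1))
np.savez('st.npz',R=R,t=t)
st=lambda uv,z:np.round((ray('top',f(uv),z)[:,:2]-t)@R*1e3,1)
m=st([(252,205),(577,210),(575,410),(250,403)],.036);print('mould',m,m.mean(0))
m=st([(292,241),(538,244),(538,370),(290,366)],.036);print('choc',m,m.mean(0))
print('wings',st([(103,257),(283,283)],.068),'tongue',st([(166,425),(197,425)],.032),'hub',st([(190,262)],.081))
```

```text
yaw -1.682497702091001 [0.65213483 0.07709711] 0.9999999999999993
[[ 0.5 -1.3]
 [ 1.9  0.3]
 [-1.5  1.2]
 [ 1.1 -0.4]
 [-1.1 -1. ]
 [-1.6  0.2]
 [ 1.4 -0.2]
 [-0.8  1.2]]
mould [[ -19.6   80.9]
 [ -14.7  -78.8]
 [-113.7  -80.8]
 [-117.8   75.8]] [-66.45   -0.725]
choc [[-36.8  60.2]
 [-32.7 -60.3]
 [-95.1 -62.4]
 [-98.8  57.5]] [-65.85  -1.25]
wings [[-56.1 146.5]
 [-64.6  60.9]] tongue [[-130.   116.1]
 [-129.2  101.1]] hub [[-59.4 103.7]]
```

```bash
cat >> h.py <<'E'
from scipy.spatial.transform import Rotation as Ro
_s=np.load('st.npz');SR,ST=_s['R'],_s['t'];SYAW=np.degrees(np.arctan2(SR[1,0],SR[0,0]))
def rot():
    w,x,y,z=ctrl.get_obs()['eef_rot'];return Ro.from_quat([x,y,z,w])
def plan(sx,sy,z,yaw):
    """station mm target, z m, world yaw (deg) of tool y -> dr units, xyz cm"""
    o=ctrl.get_obs();r=rot();p=ST+SR@(np.array([sx,sy])/1e3)
    a=np.radians(yaw);y=[np.cos(a),np.sin(a),0];Z=[0,0,-1];x=np.cross(y,Z)
    T=Ro.from_matrix(np.c_[x,y,Z])
    print('dr',np.round(np.degrees((r.inv()*T).as_rotvec())/6,2),'xyz',np.round(r.inv().apply(np.r_[p,z]-o['eef_pos'])*100,2))
def where():
    o=ctrl.get_obs();r=rot();y=r.apply([0,1,0])
    print('t',o['time_s'],'st',np.round((o['eef_pos'][:2]-ST)@SR*1e3,1),'z',round(o['eef_pos'][2],4),'yaw',np.round(np.degrees(np.arctan2(y[1],y[0])),1),'F',np.round(o['wrist_force'],1),'op',round(o['opening'],2),'tip',ctrl.tip_extent)
E
python3 - <<'E'
from h import *
where();plan(-146,-1,.12,SYAW+90)
E
```

```text
t 0.1 st [-438.   437.9] z 0.2495 yaw 66.7 F [-0.8 -0.3  0.1] op 1.0 tip 0.019
dr [-0.01 -0.01 -3.6 ] xyz [-43.32 -30.03  12.98]
```

>>> {"method": "send_rows", "body": {"dr": [[0,0,-0.5],[0,0,-1],[0,0,-1.5],[0,0,-2],[0,0,-2.5],[0,0,-3],[0,0,-3.6],[0,0,-3.6]], "xyz": [[-4.5,-3.1,0],[-9.5,-6.6,1],[-14.5,-10,2],[-19.5,-13.5,4],[-24.5,-17,6],[-29.5,-20.5,8],[-34.5,-24,9],[-39,-27,10.5]], "jaw": [50,50,50,50,50,50,50,50]}}

```text
time_s: 1.1
eef_pos: [0.4798, 0.1239, 0.1451]
eef_rot: [0.0, 0.015, 1.0, 0.0]
wrist_force: [1.4, 0.4, 0.5]
opening: 0.498
grasp_force: 0.0
```

Run:
```python
from h import *
where();plan(-146,-1,.037,SYAW+90)
```

```text
t 1.1 st [-173.7   41.7] z 0.1451 yaw 88.3 F [1.4 0.4 0.5] op 0.5 tip 0.019
dr [ 0.    0.01 -0.  ] xyz [-2.76 -4.27 10.81]
```

>>> {"method": "send_rows", "body": {"dr": [[0,0,0],[0,0,0],[0,0,0],[0,0,0],[0,0,0],[0,0,0],[0,0,0],[0,0,0]], "xyz": [[-1.4,-2.1,2],[-2.8,-4.3,4],[-2.8,-4.3,6],[-2.8,-4.3,8],[-2.8,-4.3,9.5],[-2.8,-4.3,10.3],[-2.8,-4.3,10.8],[-2.8,-4.3,10.8]], "jaw": [50,50,50,50,50,50,50,50]}}

```text
time_s: 2.1
eef_pos: [0.5057, 0.0821, 0.0374]
eef_rot: [0.0, 0.015, 1.0, -0.0]
wrist_force: [0.0, 0.5, -1.5]
opening: 0.502
grasp_force: 0.0
```

Run:
```python
from h import *
where()
a=ctrl.camera('scene')[150:300,240:440,::-1]
w=ctrl.camera('wrist')[:,:,::-1]
cv2.imwrite('pics/c1.png',np.vstack([cv2.resize(a,(440,330),interpolation=2),cv2.resize(w,(440,270))]))
```

```text
t 2.1 st [-146.6    0.7] z 0.0374 yaw 88.3 F [ 0.   0.5 -1.5] op 0.5 tip 0.019
```

View pics/c1.png

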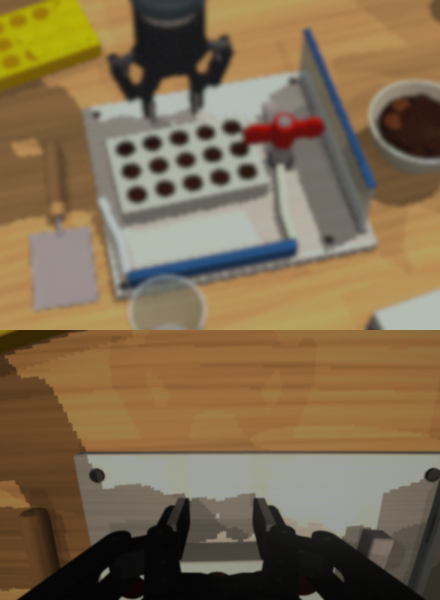

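The fingers stand clear behind the mould, centred at about (175,105) in the upper half. I'll lower 4 mm and push.

>>> {"method": "send_rows", "body": {"dr": [[0,0,0],[0,0,0],[0,0,0],[0,0,0],[0,0,0],[0,0,0],[0,0,0],[0,0,0]], "xyz": [[0,-0.1,0.4],[-1,-0.1,0.4],[-2,-0.1,0.4],[-3,-0.1,0.4],[-4,-0.1,0.4],[-5,-0.1,0.4],[-6,-0.1,0.4],[-6.6,-0.1,0.4]], "jaw": [50,50,50,50,50,50,50,50]}}

```text
time_s: 3.2
eef_pos: [0.5709, 0.0795, 0.0328]
eef_rot: [-0.002, 0.015, 1.0, 0.0]
wrist_force: [-8.4, 1.8, 6.1]
opening: 0.502
grasp_force: 4.0
```

Run:
```python
from h import *
where()
a=ctrl.camera('top')[120:270,225:395,::-1]
cv2.imwrite('pics/c2.png',cv2.resize(a,None,fx=4,fy=4,interpolation=2))
```

```text
t 3.2 st [-81.3   0. ] z 0.0328 yaw 88.3 F [-8.4  1.8  6.1] op 0.5 tip 0.019
```

View pics/c2.png

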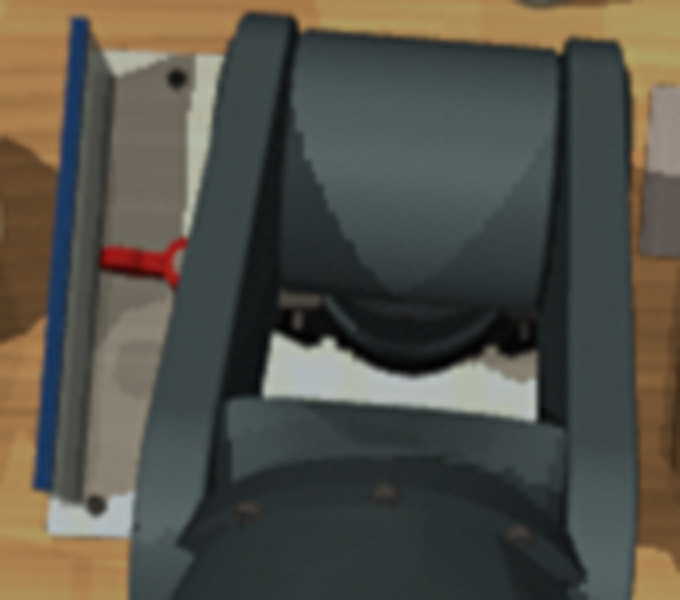

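The arm covers the mould in this view, but the knob has not moved. The upward force suggests the tips are grazing, so I'll raise 1.5 mm and continue slowly.

>>> {"method": "send_rows", "body": {"dr": [[0,0,0],[0,0,0],[0,0,0],[0,0,0],[0,0,0],[0,0,0],[0,0,0],[0,0,0]], "xyz": [[0,0,-0.15],[-0.3,0,-0.15],[-0.6,0,-0.15],[-0.9,0,-0.15],[-1.2,0,-0.15],[-1.4,0,-0.15],[-1.6,0,-0.15],[-1.6,0,-0.15]], "jaw": [50,50,50,50,50,50,50,50]}}

```text
time_s: 4.25
eef_pos: [0.5879, 0.0785, 0.0348]
eef_rot: [0.0, 0.015, 1.0, -0.0]
wrist_force: [-1.7, 0.5, -2.0]
opening: 0.5
grasp_force: 0.9
```

Run:
```python
from h import *
where()
a=ctrl.camera('scene')[170:290,260:420,::-1]
cv2.imwrite('pics/c3.png',cv2.resize(a,None,fx=5,fy=5,interpolation=2))
```

```text
t 4.25 st [-64.2  -0.5] z 0.0348 yaw 88.3 F [-1.7  0.5 -2. ] op 0.5 tip 0.019
```

View pics/c3.png

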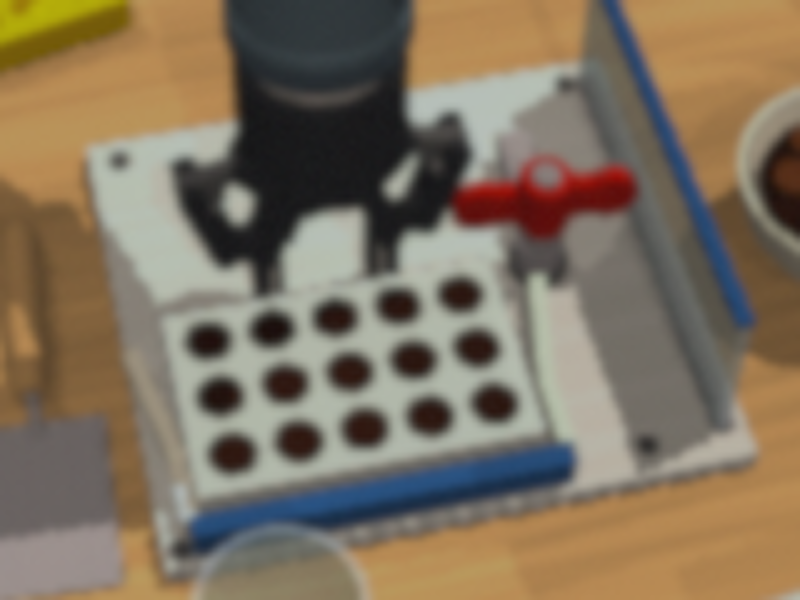

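The mould is nearly home, flat and between the rails. The fingers are at (270,280) and (385,260), and the knob is untouched. I'll push the last few millimetres.

>>> {"method": "send_rows", "body": {"dr": [[0,0,0],[0,0,0],[0,0,0],[0,0,0],[0,0,0],[0,0,0],[0,0,0],[0,0,0]], "xyz": [[-0.1,0,0],[-0.2,0,0],[-0.3,0,0],[-0.35,0,0],[-0.4,0,0],[-0.4,0,0],[-0.4,0,0],[-0.4,0,0]], "jaw": [50,50,50,50,50,50,50,50]}}

```text
time_s: 5.3
eef_pos: [0.5915, 0.0784, 0.0349]
eef_rot: [0.0, 0.015, 1.0, -0.0]
wrist_force: [-5.0, 0.5, 2.0]
opening: 0.497
grasp_force: 2.3
```

Run:
```python
from h import *
where()
```

```text
t 5.3 st [-60.6  -0.4] z 0.0349 yaw 88.3 F [-5.   0.5  2. ] op 0.5 tip 0.019
```

>>> {"method": "send_rows", "body": {"dr": [[0,0,0],[0,0,0],[0,0,0],[0,0,0],[0,0,0],[0,0,0],[0,0,0],[0,0,0]], "xyz": [[-0.05,0,0],[-0.1,0,0],[-0.15,0,0],[-0.2,0,0],[-0.2,0,0],[-0.2,0,0],[-0.2,0,0],[-0.2,0,0]], "jaw": [50,50,50,50,50,50,50,50]}}

```text
time_s: 6.3
eef_pos: [0.592, 0.0784, 0.0349]
eef_rot: [-0.002, 0.015, 1.0, -0.0]
wrist_force: [-11.4, -1.3, 8.8]
opening: 0.503
grasp_force: 5.6
```

>>> {"method": "send_rows", "body": {"dr": [[0,0,0],[0,0,0],[0,0,0],[0,0,0],[0,0,0],[0,0,0],[0,0,0],[0,0,0]], "xyz": [[-0.05,0,0],[-0.1,0,0],[-0.15,0,0],[-0.15,0,0],[-0.15,0,0],[-0.15,0,0],[-0.15,0,0],[-0.15,0,0]], "jaw": [50,50,50,50,50,50,50,50]}}

```text
time_s: 7.3
eef_pos: [0.592, 0.0784, 0.0348]
eef_rot: [-0.003, 0.015, 1.0, -0.0]
wrist_force: [-16.8, -1.4, 13.9]
opening: 0.497
grasp_force: 8.5
```

>>> {"method": "send_rows", "body": {"dr": [[0,0,0],[0,0,0],[0,0,0],[0,0,0],[0,0,0],[0,0,0],[0,0,0],[0,0,0]], "xyz": [[1,0,0],[3,0,0],[4,0,-1],[5,0,-5],[6,0,-9],[7,0,-13],[8,0,-15],[8,0,-15]], "jaw": [50,50,50,50,50,50,50,50]}}

```text
time_s: 8.3
eef_pos: [0.5167, 0.0807, 0.1876]
eef_rot: [0.003, 0.015, 1.0, -0.0]
wrist_force: [0.2, 0.5, 0.5]
opening: 0.497
grasp_force: 0.0
```

Run:
```python
from h import *
where()
a=ctrl.camera('scene')[170:290,260:420,::-1]
b=ctrl.camera('wrist')[:,:,::-1];cv2.imwrite('pics/w4.png',b)
cv2.imwrite('pics/c4.png',np.vstack([cv2.resize(a,(400,300),interpolation=2),cv2.resize(b,(400,250))]))
f=lambda P:proj('scene',[[*(ST+SR@(np.array(p[:2])/1e3)),p[2]] for p in P])
print((f([(50,80,.036),(50,-80,.036),(-50,80,.036),(-50,-80,.036)])-[260,170])*2.5)
```

```text
t 8.3 st [-135.5   -0.4] z 0.1876 yaw 88.3 F [0.2 0.5 0.5] op 0.5 tip 0.019
[[274.65230038 214.9895598 ]
 [ 98.03438413 249.13747127]
 [245.58216527 127.04020302]
 [ 79.46709115 157.2821095 ]]
```

View pics/c4.png

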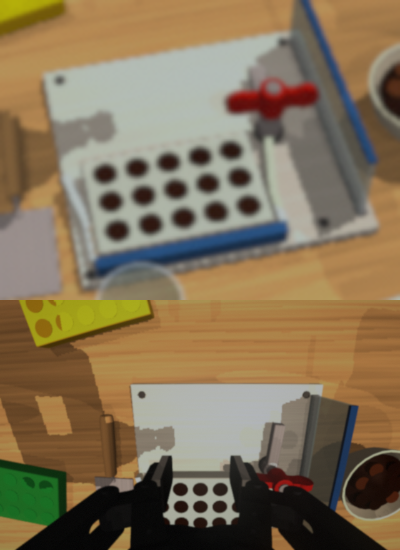

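The mould is home against the stop: its corners match the predictions at (98,249) and (275,215). The knob is still open. Next I go above the free wing.

Run:
```python
from h import *
plan(-63.3,73.1,.14,SYAW-5.2)
```

```text
dr [1.000e-02 1.000e-02 1.586e+01] xyz [-7.33  7.36  4.49]
```

>>> {"method": "send_rows", "body": {"dr": [[0,0,1.7],[0,0,3.4],[0,0,5.1],[0,0,6.8],[0,0,8.5],[0,0,10.2],[0,0,11.9],[0,0,13.6]], "xyz": [[-1,1,0],[-2,2,0],[-3,3,0],[-4,4,0],[-5,5,0],[-6,6,0],[-7.3,7.3,0],[-7.3,7.3,0]], "jaw": [50,50,50,50,50,50,50,50]}}

```text
time_s: 9.4
eef_pos: [0.5905, 0.1521, 0.1827]
eef_rot: [-0.001, 0.667, 0.745, -0.001]
wrist_force: [0.1, -0.1, 0.1]
opening: 0.501
grasp_force: 0.0
```

Run:
```python
from h import *
where();plan(-63.3,73.1,.12,SYAW-5.2)
```

```text
t 9.4 st [-63.8  73.2] z 0.1827 yaw 6.4 F [ 0.1 -0.1  0.1] op 0.5 tip 0.019
dr [-0.02 -0.    2.21] xyz [-0.01  0.06  6.27]
```

>>> {"method": "send_rows", "body": {"dr": [[0,0,1.2],[0,0,2.2],[0,0,2.2],[0,0,2.2],[0,0,2.2],[0,0,2.2],[0,0,2.2],[0,0,2.2]], "xyz": [[0,0,1],[0,0,2],[0,0,3],[0,0,4],[0,0,5],[0,0,5.5],[0,0,5.5],[0,0,5.5]], "jaw": [50,50,50,50,50,50,50,50]}}

```text
time_s: 10.4
eef_pos: [0.5905, 0.1515, 0.1303]
eef_rot: [0.0, 0.746, 0.666, 0.0]
wrist_force: [0.3, 0.4, -0.2]
opening: 0.5
grasp_force: 0.0
```

Run:
```python
from h import *
where();plan(-63.3,73.1,.066,SYAW-5.2)
b=ctrl.camera('wrist')[:,:,::-1];cv2.imwrite('pics/c5.png',b)
f=lambda P:proj('wrist',[[*(ST+SR@(np.array(p[:2])/1e3)),p[2]] for p in P])
print(f([(-60.5,104,.081),(-63.3,73.1,.078)]))
```

```text
t 10.4 st [-63.8  72.6] z 0.1303 yaw -6.5 F [ 0.3  0.4 -0.2] op 0.5 tip 0.019
dr [ 0.01 -0.    0.06] xyz [0.05 0.04 6.43]
[[321.48659897 184.21660225]
 [321.05069816 236.75640992]]
```

View pics/c5.png

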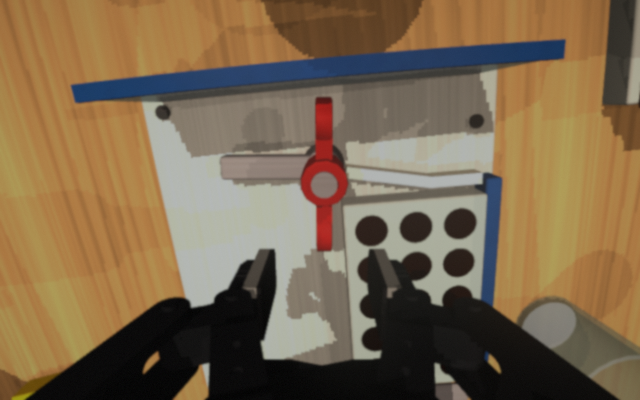

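The wing at (324,230) lies squarely between the fingers, and the hub at (324,184) is within 1–2 mm of the prediction. I'll descend and close.

>>> {"method": "send_rows", "body": {"dr": [[0,0,0],[0,0,0],[0,0,0],[0,0,0],[0,0,0],[0,0,0],[0,0,0],[0,0,0]], "xyz": [[0,0.1,1.5],[0,0.1,3],[0,0.1,4.5],[0,0.1,5.5],[0,0.1,6.2],[0,0.1,6.4],[0,0.1,6.4],[0,0.1,6.4]], "jaw": [50,50,50,50,50,50,50,50]}}

```text
time_s: 11.45
eef_pos: [0.5916, 0.1514, 0.0664]
eef_rot: [0.0, 0.746, 0.666, 0.0]
wrist_force: [1.0, 0.1, 0.2]
opening: 0.496
grasp_force: 0.0
```

>>> {"method": "send_rows", "body": {"dr": [[0,0,0],[0,0,0],[0,0,0],[0,0,0],[0,0,0],[0,0,0],[0,0,0],[0,0,0]], "xyz": [[0,0,0],[0,0,0],[0,0,0],[0,0,0],[0,0,0],[0,0,0],[0,0,0],[0,0,0]], "jaw": [40,30,20,10,5,5,5,5]}}

```text
time_s: 12.45
eef_pos: [0.5916, 0.1513, 0.066]
eef_rot: [0.0, 0.746, 0.666, 0.0]
wrist_force: [2.8, -1.2, 0.3]
opening: 0.091
grasp_force: 58.7
```

Run:
```python
from h import *
where()
```

```text
t 12.45 st [-62.7  72.4] z 0.066 yaw -6.5 F [ 2.8 -1.2  0.3] op 0.09 tip 0.019
```

The wing is gripped. I'll turn it along the arc about the axis, which is 31.7 mm along tool +x, for 48° first.

>>> {"method": "send_rows", "body": {"dr": [[0,0,-1],[0,0,-2],[0,0,-3],[0,0,-4],[0,0,-5],[0,0,-6],[0,0,-7],[0,0,-8]], "xyz": [[0.02,0.33,0],[0.07,0.66,0],[0.15,0.98,0],[0.27,1.29,0],[0.42,1.58,0],[0.6,1.86,0],[0.81,2.12,0],[1.05,2.36,0]], "jaw": [5,5,5,5,5,5,5,5]}}

```text
time_s: 13.45
eef_pos: [0.6165, 0.1591, 0.066]
eef_rot: [0.001, 0.409, 0.912, 0.0]
wrist_force: [3.7, -0.2, 0.0]
opening: 0.093
grasp_force: 58.6
```

Run:
```python
from h import *
where();print(rot().inv().apply(ctrl.get_obs()['wrist_force']),ctrl.get_obs()['grasp_force'])
```

```text
t 13.45 st [-38.   80.9] z 0.066 yaw 41.7 F [ 3.7 -0.2  0. ] op 0.09 tip 0.019
[-2.63570929  2.65928509  0.00413456] 58.64316935185343
```

>>> {"method": "send_rows", "body": {"dr": [[0,0,-1],[0,0,-2],[0,0,-3],[0,0,-4],[0,0,-5],[0,0,-6],[0,0,-7],[0,0,-7.7]], "xyz": [[0.02,0.33,0],[0.07,0.66,0],[0.15,0.98,0],[0.27,1.29,0],[0.42,1.58,0],[0.6,1.86,0],[0.81,2.12,0],[0.98,2.29,0]], "jaw": [5,5,5,5,5,5,5,5]}}

```text
time_s: 14.45
eef_pos: [0.6275, 0.1818, 0.0661]
eef_rot: [0.001, 0.019, 1.0, 0.0]
wrist_force: [5.8, -1.0, -1.3]
opening: 0.095
grasp_force: 58.5
```

Run:
```python
from h import *
where();o=ctrl.get_obs();print(rot().inv().apply(o['wrist_force']),o['torque'],o['grasp_force'])
```

```text
t 14.45 st [-27.7 104. ] z 0.0661 yaw 87.8 F [ 5.8 -1.  -1.3] op 0.1 tip 0.019
[-5.86346722 -0.79517291  1.3095164 ] [-0.01098484 -0.68736479 -0.15186796] 58.51934959064238
```

>>> {"method": "send_rows", "body": {"dr": [[0,0,-0.2],[0,0,-0.4],[0,0,-0.6],[0,0,-0.6],[0,0,-0.6],[0,0,-0.6],[0,0,-0.6],[0,0,-0.6]], "xyz": [[0,0.07,0],[0,0.13,0],[0.01,0.2,0],[0.01,0.2,0],[0.01,0.2,0],[0.01,0.2,0],[0.01,0.2,0],[0.01,0.2,0]], "jaw": [5,5,5,5,5,5,5,5]}}

```text
time_s: 15.45
eef_pos: [0.6275, 0.1831, 0.0661]
eef_rot: [0.001, -0.01, 1.0, -0.0]
wrist_force: [4.7, -2.2, -1.3]
opening: 0.097
grasp_force: 62.8
```

Run:
```python
from h import *
where();o=ctrl.get_obs();print(rot().inv().apply(o['wrist_force']),o['torque'],o['grasp_force'])
```

```text
t 15.45 st [-27.8 105.2] z 0.0661 yaw 91.2 F [ 4.7 -2.2 -1.3] op 0.1 tip 0.019
[-4.66395564 -2.32558711  1.29509109] [-0.42778561 -0.72599326 -0.84041816] 62.80358514748514
```

The moment about the axis jumped to −0.84 N m, so the knob is at its stop. I'll release a little, staying clear of the panel, and lift.

>>> {"method": "send_rows", "body": {"dr": [[0,0,0],[0,0,0],[0,0,0],[0,0,0],[0,0,0],[0,0,0],[0,0,0],[0,0,0]], "xyz": [[0,0,0],[0,0,0],[0,0,0],[0,0,0],[0,0,-1],[0,0,-3],[0,0,-6],[0,0,-10]], "jaw": [15,25,35,35,35,35,35,35]}}

```text
time_s: 16.45
eef_pos: [0.6262, 0.1836, 0.1676]
eef_rot: [-0.0, -0.011, 1.0, -0.0]
wrist_force: [0.2, -0.6, -0.2]
opening: 0.347
grasp_force: 0.0
```

>>> {"method": "send_rows", "body": {"dr": [[0,0,0],[0,0,0],[0,0,0],[0,0,0],[0,0,0],[0,0,0],[0,0,0],[0,0,0]], "xyz": [[1,0,-2],[4,0,-4],[8,0,-5],[12,0,-5],[16,0,-5],[20,0,-5],[22,0,-5],[22,0,-5]], "jaw": [35,35,35,35,35,35,35,35]}}

```text
time_s: 17.45
eef_pos: [0.4061, 0.1789, 0.2174]
eef_rot: [0.001, -0.012, 1.0, 0.0]
wrist_force: [-0.1, -0.2, 0.4]
opening: 0.349
grasp_force: 0.0
```

Run:
```python
from h import *
where()
a=ctrl.camera('top')[120:270,225:395,::-1]
b=ctrl.camera('scene')[170:290,260:420,::-1]
cv2.imwrite('pics/c6.png',np.hstack([cv2.resize(a,(400,353),interpolation=2),cv2.resize(b,(400,353),interpolation=2)]))
```

```text
t 17.45 st [-248.9   94.6] z 0.2174 yaw 91.3 F [-0.1 -0.2  0.4] op 0.35 tip 0.019
```

View pics/c6.png

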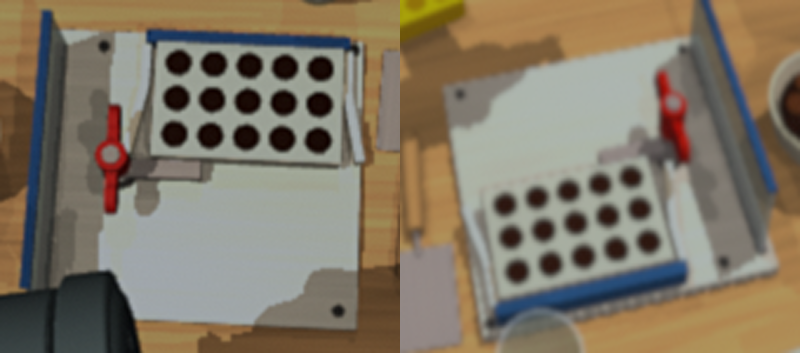

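The mould is home against the blue stop, with its rear edge at about (245,160) in the left half. The tongue lies square behind it, from (130,170) to (205,170), and the wings lie along x. The arm is clear of everything.

```bash
python3 -c "
from bench import ctrl
print(ctrl.hand_in())"
```

```text
the job is handed in; nothing more can be done
None
```

The mould is home against the blue end stop and the knob is turned to its end stop with the tongue locked behind the mould; the job was handed in at about 17.5 s on the robot's clock, with the arm clear, and no verdict was returned.

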